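# Click the decorating carousel round to the next beaker

### The arm

A 6-joint arm with a two-finger parallel gripper is mounted at the origin on the work surface. World frame = base frame: x ahead of the robot, y to its left, z up, the work surface at z = 0. Lengths are in m, angles in rad, forces in N, time in s.
With the tool pointing down it reaches from about 0.4 to 0.825 m from the base axis. Payload 7 kg.
Tool frame: the origin (TCP) lies on the centre line of the jaws, within the pads' length; the fingertips stand 22 mm ahead of it and the grasp point (between the pads) lies 3 mm ahead of it; z points along the fingers, y is the direction in which the jaws open and shut (so a half turn about z gives the same grasp; the last joint's range is limited). The gripper opens to 88 mm and grips with 3 to 60 N. Pads are 19 mm wide; open, the fingers measure 130 mm over their backs; the gripper's body (78 mm by 193 mm) begins 47 mm behind the grasp point.
Start: joints at [1.395, 0.359, 0.012, 0, -1.224, -0.288], TCP at [0.302, 0.604, 0.227] pointing down, gripper open.
Joint ranges: [-3.07, 3.07], [-1.43, 2.12], [-1.02, 1.25], [-3.03, 1.67], [-3.05, -0], [-3.03, 3.03]. Speed limits (rad/s): [2.39, 2.39, 3.01, 3.14, 3.14, 3.14].

### API

Orientations are given as a unit quaternion [w, x, y, z].
In Python, from plant import arm gives the robot as it stands. The module is installed in compiled form; this text tells all that it offers.
- The arm moves only by the shell command python3 -m jog 'ROWS' [FORCE]. ROWS is JSON, a list of rows, each a list of 7 numbers: the shift along the tool's x, y, z in m, then the turn, a rotation vector about the tool's x, y, z in degrees, then the finger opening in m, from 0 to 0.0876. In form: [[x, y, z, ax, ay, az, gripper], ...]. A call has 1 to 20 rows; each row is the pose to reach, as a shift and turn from the pose commanded when the call began, along the tool's axes at that moment; what a row does not reach only later rows make up. A row lasts 1/12 s, in which the tool goes at most 41.7 mm and 7.16 degrees, less where a joint would pass 70% of its speed; a pose out of reach is approached as far as the arm can. A call with a gripper value outside its range is refused whole. The fingers move at their own pace and stop on an object; FORCE is the grip in N (left out, the last holds). Time passes only in rows, so rows that repeat a pose let the fingers close. It gives the time, the measured TCP pose, the force and the opening at its end, in the units of the state.
- arm.get_state(): the state, without advancing time (a new reading comes with each control period).
- arm.snapshot(name): name is "side" or "top"; returns the picture (384x512x3 uint8, blue, green, red); there is no depth.
- arm.get_calibration(name): a dict with "fov_y" (degrees; the focal length in pixels is half the picture's height over the tangent of half this angle, whatever the lens; pixels are square), "cx", "cy" (the principal point, pixels), "rvec" (rotation vector, rad) and "tvec" (3), from world to camera coordinates, as OpenCV has them. Camera axes: x right, y down, z forward; pixel columns grow to the right and rows downward; lengths in m; the calibration is good to about 2 mm. A picture is of the moment at which its call begins. get_calibration takes no time and is no camera call.
- arm.sign_off(): hands the job in, once; it reports no verdict.
The state is a dict: "t": time; "joint_positions": joint angles; "joint_velocities": joint speeds; "effort": joint torques, N m; "eef_pos": TCP position; "ee_rot": TCP orientation; "ft_force": force on the tool from outside, world axes, zero at the start; "moment": the same for the moment, N m; "opening": opening from 0.0 (shut) to 1.0 (fully open).
Only numpy, scipy, OpenCV 4.12 (cv2) and the standard library are available. Lean on these libraries where they do the work, as an engineer would, in place of code of your own. Each camera call takes 0.05 s, during which the arm holds its last target. There are 200 camera calls.

### The job

The tall beaker on the decorating carousel is next to be painted. Turn the carousel one click, in whichever direction brings the tall beaker round to the painting place at the hand rest, and let go with the carousel settled in that click. The beaker only rides along: do not touch it, lift it or tip it over.

Things in the scene. Friction and masses are not known exactly. Their poses are not given: they have to be found in the camera images.
- deck (a joint): Turn of the carousel's round beech deck in rad, positive anticlockwise from above, 0 (+-0.03) at the start. Deck: 300 mm across, top 60 mm above the table, six places 60 deg apart, centres 105 mm from the axis. A spring click at every 60 deg pulls in from about 6 deg either side; about 0.2 N m turns it out. Stops at +-2.4. Ware stands in 6 mm high ring seats: turn smoothly.
- handle (a point): Centre of the dark wooden crossbar on the carousel's central post, on the turning axis, 196 mm above the table. Bar 90 mm long, 20 wide, 32 high (16 above and below this point), level; twisting it turns the deck. Its length lies along this point's x, which points to the painting place when the deck joint is 0. Nothing else on the carousel is over 155 mm above the table.
- painting_place (a point): Fixed point (does not turn) at the deck's top, 60 mm above the table, 105 mm from the axis: centre of the place facing the hand rest. The hand rest is a wooden bar 170 mm long on two thin posts, 123 mm high, just outside the deck's rim, 182 mm from the axis. At the start a low mug with a handle stands at this place.
- beaker: Tall plain white ceramic beaker without handle, 95 mm high, 74 mm across the rim, 58 mm across the foot. Origin: centre of its underside, z up. It stands loose on the deck on the place next to the painting place, on one side or the other; a low ramekin stands on the other side. A like beaker away on the table plays no part.

How it is judged:
At the end, for the whole second after the job is handed in: The deck rests one click (60 degrees, within 10) from its start, and the tall beaker stands upright (within 7 degrees) on the deck with its centre within 22 mm of the painting place, at rest ((value of joint deck between 0.8722 and 1.2222 rad or value of joint deck between -1.2222 and -0.8722 rad) and horizontal distance between beaker and painting_place below 0.022 m and height (world z) of beaker between 0.055 and 0.066 m and angle between beaker's own z axis and vertical below 0.12 rad and velocity of joint deck between -0.05 and 0.05 rad/s and linear speed of beaker below 0.02 m/s); the robot touches nothing.
It fails at once if the beaker is tipped by more than 15 degrees (angle between beaker's own z axis and vertical above 0.26 rad).
It fails at once if the beaker is lifted off the deck (height (world z) of beaker above 0.075 m).
It fails at once if the robot touches the beaker (contact force between any of the fingers, the arm and beaker above 0.5 N).
It also fails if it takes over 32 s, if anything falls off the work surface, if the arm or the gripper's body presses on something with over 40 N, if the wrist force passes 120 N, or if a joint passes its speed limit or range.

## Working session

There is one attempt and no reset: what is moved stays moved. The work goes in short steps, Python scripts to look and compute and a shell command to move; the robot and the scene stay as the last step left them, time stands still between calls to the robot, and variables do not carry over. Pictures are saved under pics/ and viewed, on a budget of 10 in all, crops included, one or two more only if the job needs it, and the job is handed in when it is done.

```bash
mkdir -p pics
python3 - <<'E'
from plant import arm
import cv2
for n in("top","side"):
    cv2.imwrite(f"pics/{n}0.png",arm.snapshot(n)); print(arm.get_calibration(n))
s=arm.get_state();print(s['t'],s['eef_pos'],s['ee_rot'])
E
```

```text
{'fov_y': 54.91000927732078, 'cx': 258.34587596785497, 'cy': 185.00007809010404, 'rvec': array([ 2.21547188, -2.15024076,  0.14147112]), 'tvec': array([-0.02195622,  0.64459062,  0.75809645])}
{'fov_y': 54.94247222728579, 'cx': 255.56042798202694, 'cy': 187.16845340505716, 'rvec': array([ 2.33583273, -0.39746532,  0.1817908 ]), 'tvec': array([-0.56020264,  0.26636455,  0.58880525])}
0.1 [0.30180586 0.60328949 0.22600857] [ 7.48683095e-04  9.73218622e-01 -2.29880286e-01 -8.67168748e-05]
```

View pics/top0.png

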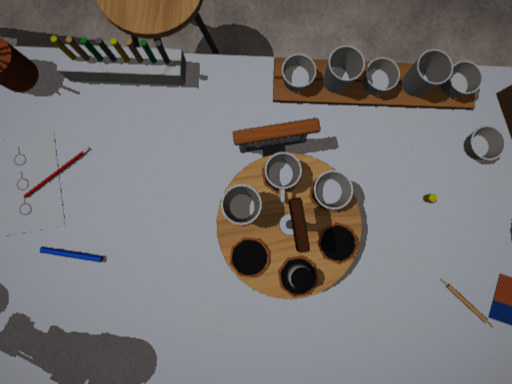

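View pics/side0.png

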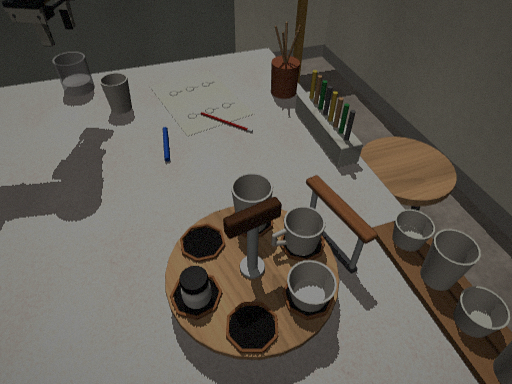

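Top view: deck centre is near (289,225) and the handle bar runs (297,199)–(303,250). The mug is at (283,171) by the hand rest. The two neighbours are at (242,204), which looks like the tall beaker, and (333,190), the ramekin. The side view agrees: the beaker is at (252,200), left of the mug.

```bash
cat > h.py <<'E'
import numpy as np,cv2
from plant import arm
def cam(n):
    c=arm.get_calibration(n);f=192/np.tan(np.radians(c['fov_y']/2))
    return np.array([[f,0,c['cx']],[0,f,c['cy']],[0,0,1]]),cv2.Rodrigues(c['rvec'])[0],c['tvec']
def bp(n,uv,z):
    K,R,t=cam(n);d=R.T@np.linalg.inv(K)@[*uv,1];o=-R.T@t
    return (o+d*(z-o[2])/d[2])[:2]
def pr(n,P):
    K,R,t=cam(n);q=K@(R@np.array(P)+t);return q[:2]/q[2]
E
python3 - <<'E'
from h import *
print("deckc",bp("top",(289,225),.06))
for uv in((292,200),(303,198),(297,251),(309,249)):print(bp("top",uv,.212))
print("beaker rim",bp("top",(242,204),.155),"mug",bp("top",(283,171),.13),"ram",bp("top",(333,190),.11))
a=cv2.imread("pics/top0.png")[140:310,205:375];b=cv2.imread("pics/side0.png")[170:340,165:335]
cv2.imwrite("pics/c.png",cv2.convertScaleAbs(cv2.resize(np.hstack([a,b]),None,fx=2.35,fy=2.35,interpolation=cv2.INTER_CUBIC),alpha=1.6))
E
```

```text
deckc [ 0.56183557 -0.06707395]
[ 0.60362347 -0.05402974]
[ 0.60748099 -0.07219191]
[ 0.52077164 -0.06378873]
[ 0.52450243 -0.08336021]
beaker rim [0.59733884 0.02902279] mug [ 0.66306614 -0.04578494] ram [ 0.63191357 -0.14559899]
```

View pics/c.png

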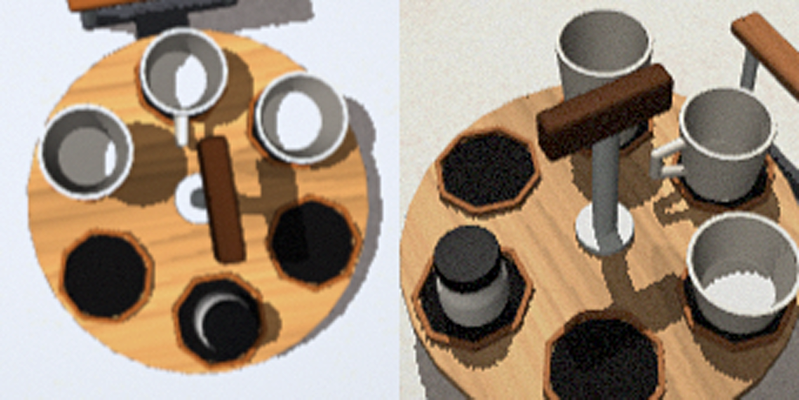

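The crop confirms it: the tall beaker is the left neighbour in the top view, on the +y side, and the bar is clear above. I'll refine the bar's pose with a silhouette fit over both views.

```bash
cat > fit.py <<'E'
from h import *
from scipy.optimize import minimize
def box(p):
    x,y,a=p[0],p[1],np.radians(p[2]);c,s=np.cos(a),np.sin(a)
    return [(x+c*u-s*v,y+s*u+c*v,.196+w) for u in(-.045,.045) for v in(-.01,.01) for w in(-.016,.016)]
def hull(n,p,k=8): return cv2.convexHull(np.array([pr(n,q)*k+k/2-.5 for q in box(p)],np.float32)).round().astype(int)
def mask(im):
    b,g,r=[cv2.GaussianBlur(im,(3,3),0)[...,i].astype(float) for i in range(3)]
    return ((r<115)&(r>1.5*b)&(r>18)).astype(np.uint8)
def fit(ims,p0,views=("top","side")):
    M={}
    for n in views:
        m=mask(ims[n]);near=np.zeros_like(m);cv2.fillConvexPoly(near,hull(n,p0,1),1);near=cv2.dilate(near,np.ones((9,9)))
        l,lab,st,_=cv2.connectedComponentsWithStats(m*near);i=1+st[1:,4].argmax();m=(lab==i).astype(np.uint8)
        M[n]=cv2.resize(m,None,fx=8,fy=8,interpolation=cv2.INTER_LINEAR)
    def cost(p,one=None):
        t=0
        for n in ([one] if one else views):
            h=np.zeros_like(M[n]);cv2.fillConvexPoly(h,hull(n,p),1);t+=1-(h&M[n]).sum()/(h|M[n]).sum()
        return t
    S=np.array([p0]+[np.add(p0,d) for d in((.012,0,0),(0,.012,0),(0,0,8))])
    r=minimize(cost,p0,method="Nelder-Mead",options=dict(initial_simplex=S,xatol=1e-4,fatol=1e-4))
    return r.x,[round(1-cost(r.x,n),3) for n in views]
if __name__=="__main__":
    ims={n:cv2.imread(f"pics/{n}0.png") for n in("top","side")}
    for v in(("top","side"),("top",),("side",)): print(v,*fit(ims,[.563,-.068,7.],v))
    p=fit(ims,[.563,-.068,7.])[0]
    o=[]
    for n in ims:
        im=cv2.resize(ims[n],None,fx=4,fy=4);cv2.polylines(im,[hull(n,p,4)],True,(0,255,0),1)
        c=(pr(n,[p[0],p[1],.196])*4).astype(int);o.append(im[c[1]-150:c[1]+150,c[0]-200:c[0]+200])
    cv2.imwrite("pics/fit.png",cv2.convertScaleAbs(np.hstack(o),alpha=1.6))
    s=arm.get_state();print(s['eef_pos'],s['joint_positions'])
E
python3 fit.py
```

```text
('top', 'side') [ 0.56376827 -0.06802374 10.47559562] [np.float64(0.834), np.float64(0.642)]
('top',) [ 0.56437979 -0.06801411 10.47933115] [np.float64(0.837)]Traceback (most recent call last):
  File "fit.py", line 26, in <module>
    for v in(("top","side"),("top",),("side",)): print(v,*fit(ims,[.563,-.068,7.],v))
                                                          ~~~^^^^^^^^^^^^^^^^^^^^^^^
  File "fit.py", line 22, in fit
    r=minimize(cost,p0,method="Nelder-Mead",options=dict(initial_simplex=S,xatol=1e-4,fatol=1e-4))
    res = _minimize_neldermead(fun, x0, args, callback, bounds=bounds,
                               **options)
    fsim[j] = func(sim[j])
              ~~~~^^^^^^^^
    fx = function(np.copy(x), *(wrapper_args + args))
  File "fit.py", line 19, in cost
    h=np.zeros_like(M[n]);cv2.fillConvexPoly(h,hull(n,p),1);t+=1-(h&M[n]).sum()/(h|M[n]).sum()
                                               ~~~~^^^^^
  File "fit.py", line 6, in hull
    def hull(n,p,k=8): return cv2.convexHull(np.array([pr(n,q)*k+k/2-.5 for q in box(p)],np.float32)).round().astype(int)
                                                       ~~^^^^^
  File "h.py", line 10, in pr
    K,R,t=cam(n);q=K@(R@np.array(P)+t);return q[:2]/q[2]
          ~~~^^^
  File "h.py", line 4, in cam
    c=arm.get_calibration(n);f=192/np.tan(np.radians(c['fov_y']/2))
ValueError: time passes only in moves, steps and waits
```

```bash
sed -i 's/^def cam/import functools\n@functools.lru_cache(None)\ndef cam/' h.py; python3 fit.py
python3 - <<'E'
from h import *
for uv in((217,225),(362,225),(289,153),(289,298)):print(bp("top",uv,.06))
E
```

```text
('top', 'side') [ 0.56376827 -0.06802374 10.47559562] [np.float64(0.834), np.float64(0.642)]
('top',) [ 0.56437979 -0.06801411 10.47933115] [np.float64(0.837)]
('side',) [ 0.56224025 -0.06476396 15.97600604] [np.float64(0.654)]
[0.30180586 0.60328949 0.22600857] [ 1.39509143e+00  3.59338071e-01  1.11519776e-02 -2.73622425e-04
 -1.22409549e+00 -2.88111418e-01]
[0.55769709 0.07993678]
[ 0.56608129 -0.21789401]
[ 0.71136399 -0.06407871]
[ 0.41605804 -0.06999405]
```

View pics/fit.png

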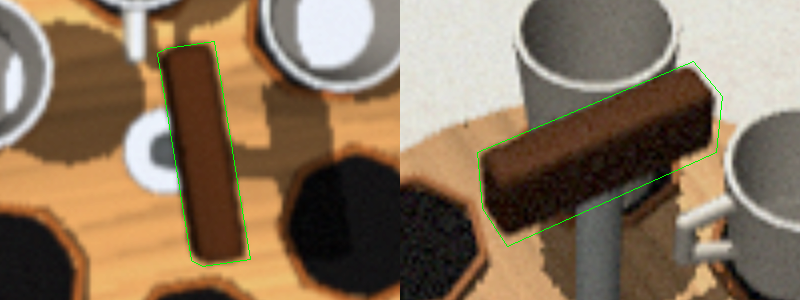

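The silhouette fit gives the bar centre at about (0.564, -0.068) with yaw near 9.5°. The beaker lies about +60° from the painting place, so the deck has to turn clockwise (-60°, which is +az for the tool). I'll move above the handle first.

```bash
python3 -m jog '[[0.01,0.01,-0.03,0,0,0,0.06],[0.03,0.027,-0.054,0,0,-2,0.06],[0.06,0.054,-0.054,0,0,-5,0.06],[0.09,0.081,-0.054,0,0,-8,0.06],[0.12,0.108,-0.054,0,0,-11,0.06],[0.15,0.135,-0.054,0,0,-14,0.06],[0.18,0.162,-0.054,0,0,-17,0.06],[0.21,0.19,-0.054,0,0,-20,0.06],[0.24,0.217,-0.054,0,0,-22,0.06],[0.27,0.244,-0.054,0,0,-24,0.06],[0.3,0.271,-0.054,0,0,-26,0.06],[0.33,0.298,-0.054,0,0,-28,0.06],[0.36,0.325,-0.054,0,0,-30,0.06],[0.39,0.352,-0.054,0,0,-32,0.06],[0.42,0.379,-0.054,0,0,-34,0.06],[0.45,0.406,-0.054,0,0,-36,0.06],[0.48,0.433,-0.054,0,0,-36,0.06],[0.51,0.46,-0.054,0,0,-36,0.06],[0.525,0.475,-0.054,0,0,-36,0.06],[0.535,0.483,-0.054,0,0,-36,0.06]]' 20
python3 - <<'E'
from h import *
s=arm.get_state();print(s['t'],s['eef_pos'],s['ee_rot'],s['joint_positions'])
E
```

```text
t: 1.77
eef_pos: [0.5645, -0.0704, 0.2801]
ee_rot: [0.0, 0.997, 0.081, -0.001]
ft_force: [0.6, 0.5, -0.4]
opening: 0.683
1.7667 [ 0.5645015  -0.07039895  0.28013796] [ 1.23790305e-04  9.96731310e-01  8.07849363e-02 -6.89100530e-04] [ 2.19864418e-01  1.54674729e-01 -1.41594144e-01  5.66982598e-05
 -1.27592666e+00  1.51266156e+00]
```

```bash
python3 -m jog '[[0,-0.0024,0.01,0,0,0,0.06],[0,-0.0024,0.03,0,0,0,0.06],[0,-0.0024,0.05,0,0,0,0.06],[0,-0.0024,0.065,0,0,0,0.06],[0,-0.0024,0.075,0,0,0,0.06],[0,-0.0024,0.08,0,0,0,0.06],[0,-0.0024,0.08,0,0,0,0.06]]'
python3 - <<'E'
from h import *
a=arm.snapshot("top");b=arm.snapshot("side")
o=[]
for n,im in(("top",a),("side",b)):
    c=pr(n,[.564,-.068,.196]).astype(int);o.append(cv2.resize(im[c[1]-75:c[1]+75,c[0]-65:c[0]+65],None,fx=3,fy=3,interpolation=cv2.INTER_CUBIC))
cv2.imwrite("pics/g.png",cv2.convertScaleAbs(np.hstack(o),alpha=1.7))
E
```

```text
t: 2.35
eef_pos: [0.5634, -0.0647, 0.1998]
ee_rot: [0.0, 0.997, 0.083, -0.001]
ft_force: [-0.1, -0.1, 0.4]
opening: 0.682
```

View pics/g.png

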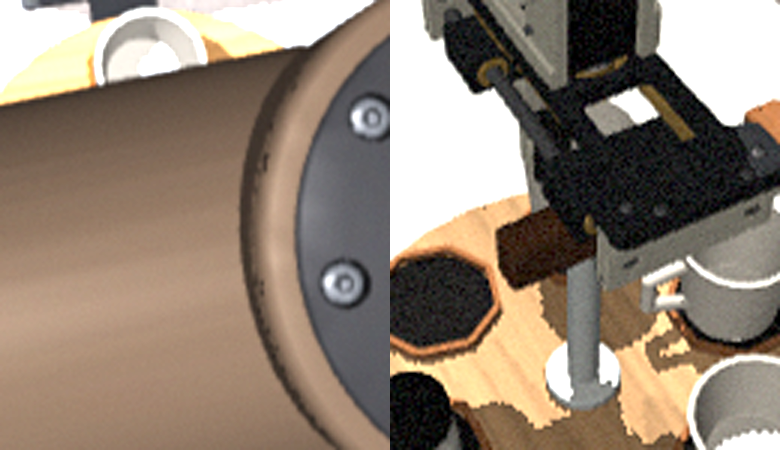

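The side crop shows the bar (around 540,250) between the open fingers, with the near finger in front of it. The TCP is 3 mm off in y, so I'll correct that and close.

```bash
python3 -m jog '[[0,0.0032,0,0,0,0,0.06],[0,0.0032,0,0,0,0,0.045],[0,0.0032,0,0,0,0,0.035],[0,0.0032,0,0,0,0,0.025],[0,0.0032,0,0,0,0,0.01],[0,0.0032,0,0,0,0,0.01],[0,0.0032,0,0,0,0,0.01],[0,0.0032,0,0,0,0,0.01]]' 25
python3 -c "
from plant import arm
print(arm.get_state()['moment'])"
```

```text
t: 3.12
eef_pos: [0.5644, -0.0676, 0.2008]
ee_rot: [-0.001, 0.997, 0.082, 0.0]
ft_force: [-3.4, 3.9, 3.5]
opening: 0.222
[1.13239988 1.00907878 0.18246514]
```

Gripped: the opening is 19.5 mm and the forces are small. Now I'll turn smoothly.

```bash
python3 -m jog '[[0,0,0,0,0,0.2,0.01],[0,0,0,0,0,0.6,0.01],[0,0,0,0,0,1.2,0.01],[0,0,0,0,0,2,0.01],[0,0,0,0,0,3,0.01],[0,0,0,0,0,4,0.01],[0,0,0,0,0,5.2,0.01],[0,0,0,0,0,6.5,0.01],[0,0,0,0,0,8,0.01],[0,0,0,0,0,9.5,0.01],[0,0,0,0,0,11,0.01],[0,0,0,0,0,12.5,0.01],[0,0,0,0,0,14,0.01],[0,0,0,0,0,15.5,0.01],[0,0,0,0,0,17,0.01],[0,0,0,0,0,18.5,0.01],[0,0,0,0,0,20,0.01],[0,0,0,0,0,21.5,0.01],[0,0,0,0,0,23,0.01],[0,0,0,0,0,24.5,0.01]]'
python3 -c "
from plant import arm
print(arm.get_state()['moment'])"
```

```text
t: 4.78
eef_pos: [0.5644, -0.0677, 0.2009]
ee_rot: [-0.0, 0.991, -0.132, -0.0]
ft_force: [-1.1, 3.4, 2.0]
opening: 0.226
[1.68879589 0.5850926  0.0178862 ]
```

```bash
python3 -m jog '[[0,0,0,0,0,1.5,0.01],[0,0,0,0,0,3,0.01],[0,0,0,0,0,4.5,0.01],[0,0,0,0,0,6,0.01],[0,0,0,0,0,7.5,0.01],[0,0,0,0,0,9,0.01],[0,0,0,0,0,10.5,0.01],[0,0,0,0,0,12,0.01],[0,0,0,0,0,13.5,0.01],[0,0,0,0,0,15,0.01],[0,0,0,0,0,16.5,0.01],[0,0,0,0,0,18,0.01],[0,0,0,0,0,19.5,0.01],[0,0,0,0,0,21,0.01],[0,0,0,0,0,22.4,0.01],[0,0,0,0,0,23.7,0.01],[0,0,0,0,0,25,0.01],[0,0,0,0,0,26.2,0.01],[0,0,0,0,0,27.4,0.01],[0,0,0,0,0,28.5,0.01]]'
python3 -m jog '[[0,0,0,0,0,1.1,0.01],[0,0,0,0,0,2.1,0.01],[0,0,0,0,0,3.1,0.01],[0,0,0,0,0,4,0.01],[0,0,0,0,0,4.8,0.01],[0,0,0,0,0,5.5,0.01],[0,0,0,0,0,6.1,0.01],[0,0,0,0,0,6.6,0.01],[0,0,0,0,0,6.9,0.01],[0,0,0,0,0,7,0.01],[0,0,0,0,0,7,0.01],[0,0,0,0,0,7,0.01],[0,0,0,0,0,7,0.01],[0,0,0,0,0,7,0.01]]'
python3 - <<'E'
from h import *
print(arm.get_state()['moment'])
cv2.imwrite("pics/t.png",cv2.convertScaleAbs(cv2.resize(arm.snapshot("side")[150:384,120:400],None,fx=2.5,fy=2.5),alpha=1.6))
E
```

```text
t: 6.45
eef_pos: [0.5643, -0.0679, 0.2008]
ee_rot: [-0.0, 0.928, -0.372, -0.0]
ft_force: [-3.0, 4.1, 3.1]
opening: 0.229
t: 7.62
eef_pos: [0.5642, -0.0679, 0.2008]
ee_rot: [-0.0, 0.904, -0.427, -0.0]
ft_force: [-2.9, 5.2, 2.3]
opening: 0.226
[1.97637531 0.85800993 0.1145241 ]
```

View pics/t.png

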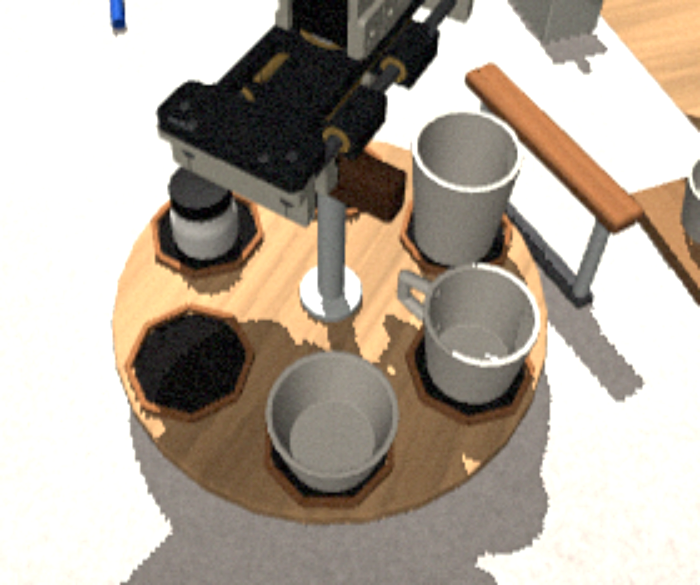

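The side picture shows the tall beaker upright in its seat (465,190), in front of the hand rest, with the mug moved one place on. The tool's yaw changed by 60°. Now I'll release and retreat straight up.

```bash
python3 -m jog '[[0,0,0,0,0,0,0.024],[0,0,0,0,0,0,0.03],[0,0,0,0,0,0,0.04],[0,0,0,0,0,0,0.05],[0,0,0,0,0,0,0.06],[0,0,0,0,0,0,0.06],[0,0,0,0,0,0,0.06],[0,0,0,0,0,0,0.06],[0,0,-0.01,0,0,0,0.06],[0,0,-0.03,0,0,0,0.06],[0,0,-0.05,0,0,0,0.06],[0,0,-0.07,0,0,0,0.06],[0,0,-0.09,0,0,0,0.06],[0,0,-0.11,0,0,0,0.06],[0,0,-0.13,0,0,0,0.06],[0,0,-0.14,0,0,0,0.06],[0,0,-0.14,0,0,0,0.06],[0,0,-0.14,0,0,0,0.06]]'
python3 - <<'E'
from h import *
cv2.imwrite("pics/top1.png",arm.snapshot("top"))
b=arm.snapshot("side");cv2.imwrite("pics/side1.png",b)
cv2.imwrite("pics/e.png",cv2.convertScaleAbs(cv2.resize(b[150:384,120:400],None,fx=2.5,fy=2.5),alpha=1.6))
c=np.array([.564,-.068]);a=np.radians(9.5)
for d in(0,):
  P=c+.105*np.array([np.cos(a),np.sin(a)])
  print(P,[(pr("side",[*P,z])-[120,150])*2.5 for z in(.06,.155)])
E
```

```text
t: 9.17
eef_pos: [0.5644, -0.0683, 0.3409]
ee_rot: [-0.0, 0.904, -0.427, 0.0]
ft_force: [-0.2, -0.7, -1.0]
opening: 0.687
[ 0.66755999 -0.05067   ] [array([456.710046  , 235.89350383]), array([471.73488234, 150.51746707])]
```

View pics/e.png

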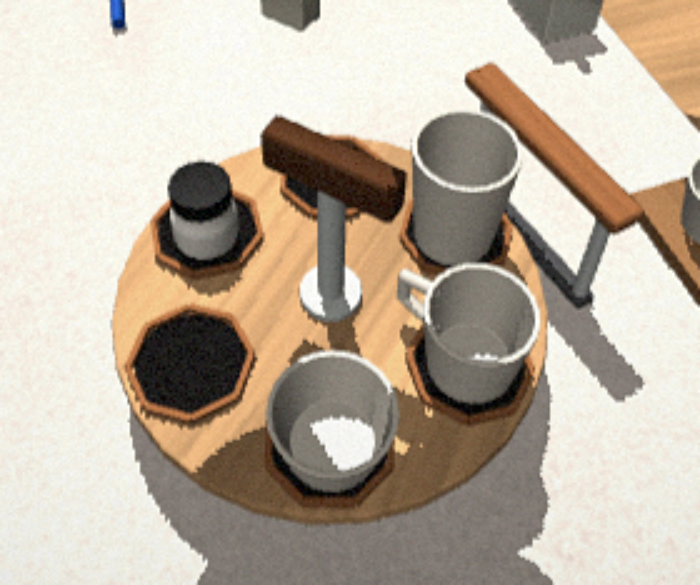

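The gripper is clear. The beaker's rim centre is at about (466,150) in the crop against (472,150) predicted for the painting place, which is roughly 4 mm off. Nothing moved on release, so I'll hand in.

```bash
python3 -c "
from plant import arm
print(arm.sign_off())"
```

```text
the job is handed in; nothing more can be done
None
```

I turned the carousel one click clockwise by its crossbar, which brought the tall beaker to the painting place. I then let go, backed straight up and handed the job in at about 9.3 s; no verdict is reported.

**Last checks:**
- **Deck turn:** the tool turned 60° while holding the bar. Nothing looked different in the side picture after release, so the deck seems settled in its click. I did not measure the deck angle separately.
- **Beaker:** it stands upright in its seat in front of the hand rest. Its rim is about 4 mm from where I predicted the painting place in the side view; the limit is 22 mm. I did not check its position in the top view.
- **Robot:** the gripper is open, about 14 cm above where it held the bar. The force reading is near zero, and it stayed under about 7 N at every reading.

**Disagreement:** the bar angle fitted from the side view alone (16°) did not match the top view (about 10°). I used 9.5°, from the top view, and the grasp confirmed it with little side force.

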